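# Tip a sharpening stone out of its case, set it in its holder and close the case

## Task

Get the sharpening stone ready for use: press down its end next to the brass dot in the case's rim so that it tips up in its case, lift it out by the raised end, and without dropping it lay it flat and straight on the bed of the black stone holder, between the two steel end stops. Once the stone is lying there, swing the case's lid fully shut. Leave the garlic, the tin and the spice jar where they are.

Things in the scene. Friction and masses are not known exactly. Their poses are not given: they have to be found in the camera images.
- stone: Sharpening stone, a block 100 (x) x 40 (y) x 24 (z) mm, upper half grey, lower half brick red, about 0.2 kg. Origin: centre of its underside; x along its length, z out of the grey face. At the start it lies flat in the case's pocket, grey face up and flush with the case's top, axes as the case's (-x end at the thumb end).
- case: Wooden case fixed to the counter, 56 mm high, x = -74 to +69, y = -42 to +42 mm. Origin: on the counter under the middle of the stored stone; z up. Its open-topped pocket spans x = -58 to +53, y = -23 to +23 mm (3 mm beside the stone: no room for a finger). A brass dot on the rim marks the thumb (-x) end. Pocket floor: a ledge 32 mm above the counter for x > -5 mm, a well 5 mm above it for x < -5 mm.
- thumb_end (a point): Point to press: fixed to the case at x = -36, y = 0, 56 mm above the counter, on the stored stone's top face. Tipping takes under 2 N; the stone's top here sinks about 16 mm to a firm stop.
- ledge_edge (a point): Edge of the pocket's ledge on the case's middle line (case x = -5 mm, 32 mm above the counter), over which the stone tips. Past about 23 degrees it stays up by itself; pressed fully it rests at 30 to 37 degrees, lower end on the well's floor and end wall, the top of its +x end some 25 mm above the case top. The sides of the raised end (40 mm across) can then be gripped, square to the stone or from straight above.
- lid (a joint): Swivel lid of the case, a dark wooden board 143 x 84 x 8 mm turning level about an upright pin, underside 57.5 mm, upper side 65.5 mm above the counter. 0 = shut over the case (a stop); grows as it swings out anticlockwise seen from above; starts at 2.4 to 2.9 rad, out past the case's -x, +y corner. Light friction (about 0.6 N at the knob); stays where left.
- lid_pivot (a point): Centre of the lid's upright pin, near the corner x = -63, y = +33 mm of the case; the point itself lies 64 mm above the counter. The lid turns about the vertical through it.
- lid_knob (a point): Centre of the top of the lid's upright brass knob, 20 mm in diameter, its top 91.5 mm above the counter and 26 mm above the lid's upper side; 73 mm from the pin's axis. It turns with the lid: push it, or grip it and turn the fingers along. With the lid shut it stands at x = +7, y = +13 mm of the case.
- holder: Stone holder fixed to the counter: black base 156 (x) x 72 (y) mm with a rubber bed 30 mm wide (y), top 30 mm above the counter, and steel stops at x = -56 and +56 mm (112 mm free between), 38 mm wide and 9 mm higher than the bed. Origin: on the counter under its middle; x along the bed, z up. The stone lies along x, either way round, overhanging the bed 5 mm each side.
- garlic: Garlic bulb, about 60 mm across and 58 mm high; origin at the centre of its underside. To be left alone.
- tin: Short food tin, 75 mm in diameter, 58 mm high; origin at the centre of its underside. To be left alone.
- spice_jar: Spice jar with a dark cap, 41 mm in diameter, 105 mm high; origin at the centre of its underside. To be left alone.
Things that resemble listed ones, but are neither listed nor needed, are in the scene too. What is shaped like the case but blue is not meant.

How it is judged:
On the way, in this order (a step that is already met when the one before it is completed fails the run):
1. the stone is tipped up in its pocket, by more than 23 degrees, its +x end high (angle between stone's own z axis and vertical above 0.4 rad and horizontal distance between stone and case below 0.03 m and z of stone in the frame of case between 0.015 and 0.05 m), for 0.3 s.
2. the stone is lifted clear of the case (height (world z) of stone above 0.085 m), for 0.1 s.
3. the stone lies flat on the holder's bed between the stops, let go (x of stone in the frame of holder between -0.009 and 0.009 m and y of stone in the frame of holder between -0.01 and 0.01 m and z of stone in the frame of holder between 0.026 and 0.034 m and angle between the x axis of stone and the x axis of holder, either way round below 0.15 rad and angle between the z axis of stone and the z axis of holder, either way round below 0.06 rad and contact force between the fingers and stone below 0.2 N), for 0.3 s.
4. the lid is shut (value of joint lid below 0.05 rad), for 0.2 s.
At the end, for the whole second after the job is handed in: The stone rests, let go, on the holder's bed between the stops (centre within 9 mm along, 10 mm across; within 8 degrees of straight, 3 of flat); the lid is shut within 0.06 rad; garlic, tin and spice jar stand within 30 mm of where they were (all of step 3 and linear speed of stone below 0.02 m/s and value of joint lid below 0.06 rad and distance of each of garlic, tin, spice_jar from where it was at the start of the episode below 0.03 m and angle between each of garlic, tin, spice_jar's own z axis and vertical below 0.3 rad); the robot touches nothing.
It fails at once if the stone is dropped (it falls free at over 0.7 m/s, as from 25 mm or more) (linear speed of stone above 0.7 m/s and contact force between the fingers and stone below 0.05 N).
It fails at once if a bystander (garlic, tin, spice jar) is moved by more than 30 mm or tipped over (distance of any of garlic, tin, spice_jar from where it was at the start of the episode above 0.03 m or angle between any of garlic, tin, spice_jar's own z axis and vertical above 0.5 rad).
It also fails if it takes over 72 s, if anything falls off the work surface, if the arm or the gripper's body presses on something with over 40 N, if the wrist force passes 120 N, or if a joint passes its speed limit or range.

## Robot

A 7-joint arm with a two-finger parallel gripper is mounted at the origin on a cart in front of the work surface, level with it; the furniture and walls round the work are solid. World frame = base frame: x ahead of the robot, y to its left, z up, the work surface at z = 0. Lengths are in m, angles in rad, forces in N, time in s.
With the tool pointing down it reaches from about 0.425 to 0.875 m from the base axis. Payload 4.7 kg.
Tool frame: the origin (TCP) lies midway between the tips of the shut fingers; the grasp point (between the pads) lies 19 mm behind it; x points along the fingers, z is the direction in which the jaws open and shut, and the axes are right-handed (so a half turn about x gives the same grasp; the last joint's range is limited). The gripper opens to 87 mm and grips with 3 to 60 N. Pads are 19 mm wide; open, the fingers measure 117 mm over their backs; the gripper's body (75 mm by 190 mm) begins 51 mm behind the grasp point.
Start: joints at [-1.277, 0.321, -0.07, 1.45, 0.023, 1.371, -0.057], TCP at [0.18, 0.625, 0.223] pointing down, gripper open.
Joint ranges: [-2.86, 2.86], [-0.3, 2.09], [-1.38, 1.24], [0.06, 2.45], [-1.56, 4.7], [0.09, 2.05], [-2.69, 2.69]. Speed limits (rad/s): [2.57, 2.57, 3.14, 3.14, 3.14, 3.14, 3.14].

## Interface

Orientations are given as a rotation vector (axis times angle).
In Python, from bench import ctrl, vision, close_job gives the robot as it stands. The module is installed in compiled form; this text tells all that it offers.
- The arm moves only by the tool servo_tool, never from a script. Its argument "commands" is a list that holds one entry, the list of rows, each a list of 7 numbers: the turn, a rotation vector about the tool's x, y, z in degrees, then the shift along the tool's x, y, z in mm, then the finger opening in mm, from 0 to 87. In form: [[[wx, wy, wz, x, y, z, grip], ...]]. A call has 1 to 5 rows; each row is the pose to reach, as a shift and turn from the pose commanded when the call began, along the tool's axes at that moment; what a row does not reach only later rows make up. A row lasts 1/8 s, in which the tool goes at most 62.5 mm and 10.7 degrees, less where a joint would pass 70% of its speed; a pose out of reach is approached as far as the arm can. A call with a gripper value outside its range is refused whole. The fingers move at their own pace and stop on an object; "newtons" is the grip in N (left out, the last holds). Time passes only in rows, so rows that repeat a pose let the fingers close. It gives the time, the measured TCP pose, the force and the opening at its end, in the units of the state.
- ctrl.get_state(): the state, without advancing time (a new reading comes with each control period).
- vision.get_image(name): name is "side" or "top"; returns the picture (384x512x3 uint8, red, green, blue); there is no depth.
- vision.camera_info(name): a dict with "fov_y" (degrees; the focal length in pixels is half the picture's height over the tangent of half this angle, whatever the lens; pixels are square), "cx", "cy" (the principal point, pixels), "dist" ([k1, k2, p1, p2, k3] as OpenCV has them; the pictures are not rectified), "pose" (4x4, takes a point from camera to world coordinates). Camera axes: x right, y down, z forward; pixel columns grow to the right and rows downward; lengths in m; the calibration is good to about 2 mm. A picture is of the moment at which its call begins. camera_info takes no time and is no camera call.
- close_job(): hands the job in, once; it reports no verdict.
The state is a dict: "time": time; "joint_positions": joint angles; "qd": joint speeds; "joint_torque": joint torques, N m; "position": TCP position; "tool_rot": TCP orientation; "ft_force": force on the tool from outside, world axes, zero at the start; "torque": the same for the moment, N m; "grip_width": opening from 0.0 (shut) to 1.0 (fully open).
Only numpy, scipy, OpenCV 4.12 (cv2) and the standard library are available. Lean on these libraries where they do the work, as an engineer would, in place of code of your own. Each camera call takes 0.05 s, during which the arm holds its last target. There are 200 camera calls.

## Working session

There is one attempt and no reset: what is moved stays moved. The work goes in short steps, Python scripts to look and compute and a tool call to move; the robot and the scene stay as the last step left them, time stands still between calls to the robot, and variables do not carry over. Pictures are saved under pics/ and viewed, about 8 in all and at most 12, crops included, and the job is handed in when it is done.

Besides the shell and the picture viewer there is one more tool, called after ">>>" as a command line: name --argument value ..., lists and objects as JSON in quotes. servo_tool: Moves the arm, as the interface text tells. Its arguments: {"type":"object","properties":{"commands":{"type":"array"},"newtons":{"type":"number"}},"required":["commands"]}

```bash
mkdir -p pics
cat > h.py <<'E'
import numpy as np, cv2
from bench import ctrl, vision
from scipy.spatial.transform import Rotation as R
def K(n):
    i=vision.camera_info(n); f=192/np.tan(np.radians(i["fov_y"])/2)
    return np.array([[f,0,i["cx"]],[0,f,i["cy"]],[0,0,1]]),np.array(i["dist"],float),np.array(i["pose"])
def plane(n,uv,z):
    k,d,P=K(n); p=cv2.undistortPoints(np.array(uv,float).reshape(-1,1,2),k,d).reshape(-1,2)
    r=np.c_[p,np.ones(len(p))]@P[:3,:3].T; o=P[:3,3]
    return o+r*((z-o[2])/r[:,2])[:,None]
def proj(n,X):
    k,d,P=K(n); W=np.linalg.inv(P)
    return cv2.projectPoints(np.array(X,float).reshape(-1,1,3),cv2.Rodrigues(W[:3,:3])[0],W[:3,3],k,d)[0].reshape(-1,2)
def snap(n,f,crop=None,s=1):
    im=vision.get_image(n)[...,::-1].copy(); cv2.imwrite("pics/raw_"+f,im)
    o=im if crop is None else im[crop[1]:crop[3],crop[0]:crop[2]]
    cv2.imwrite("pics/"+f,cv2.resize(o,None,fx=s,fy=s,interpolation=cv2.INTER_CUBIC)); return im
def st():
    s=ctrl.get_state(); print("t",round(s["time"],2),"pos",np.round(s["position"],4),"rot",np.round(s["tool_rot"],3),"F",np.round(s["ft_force"],1),"g",round(s["grip_width"],3)); return s
def move(target,Rt):
    """shift (mm) and rotvec (deg) in the tool frame to reach the target"""
    s=ctrl.get_state(); r=R.from_rotvec(s["tool_rot"])
    print("turn",np.round((r.inv()*Rt).as_rotvec(degrees=True),1),"shift",np.round(r.inv().apply(np.array(target)-s["position"])*1000,1))
E
python3 - <<'E'
from h import *
a=snap("top","top0.png",s=1.5); b=snap("side","side0.png",s=1.5); st()
s=ctrl.get_state(); print(R.from_rotvec(s["tool_rot"]).as_matrix().round(3), s["joint_positions"])
for n in("top","side"): print(n,K(n)[2].round(3).tolist())
E
```

```text
t 0.1 pos [0.1794 0.6242 0.2215] rot [-1.002  1.33   1.   ] F [-0.6  1.3 -0.4] g 1.001
[[-0.    -0.961  0.276]
 [-0.002  0.276  0.961]
 [-1.    -0.    -0.002]] [-1.27691544  0.32176413 -0.07010702  1.45157805  0.02259485  1.37080196
 -0.05693733]
top [[-0.026, -0.991, 0.128, 0.352], [-1.0, 0.026, 0.002, 0.019], [-0.006, -0.128, -0.992, 1.494], [0.0, 0.0, 0.0, 1.0]]
side [[-0.982, -0.103, 0.158, 0.262], [-0.189, 0.56, -0.806, 1.427], [-0.006, -0.822, -0.57, 1.099], [0.0, 0.0, 0.0, 1.0]]
```

View pics/top0.png

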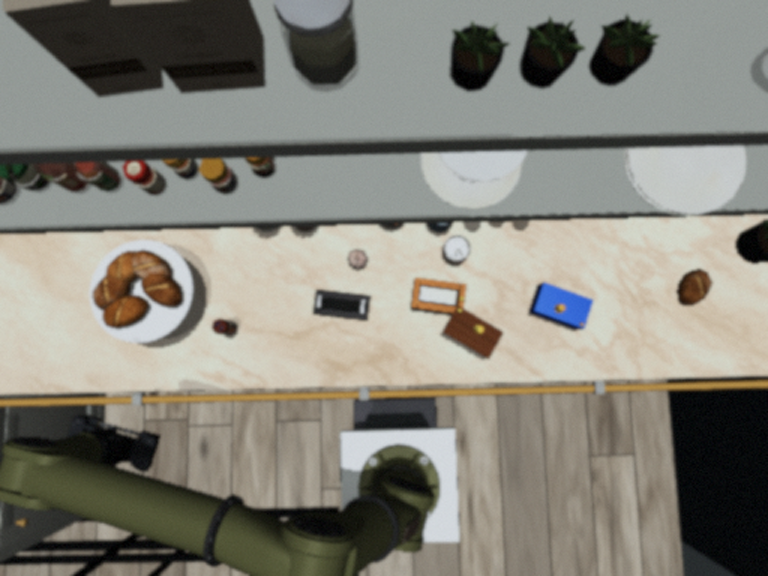

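View pics/side0.png

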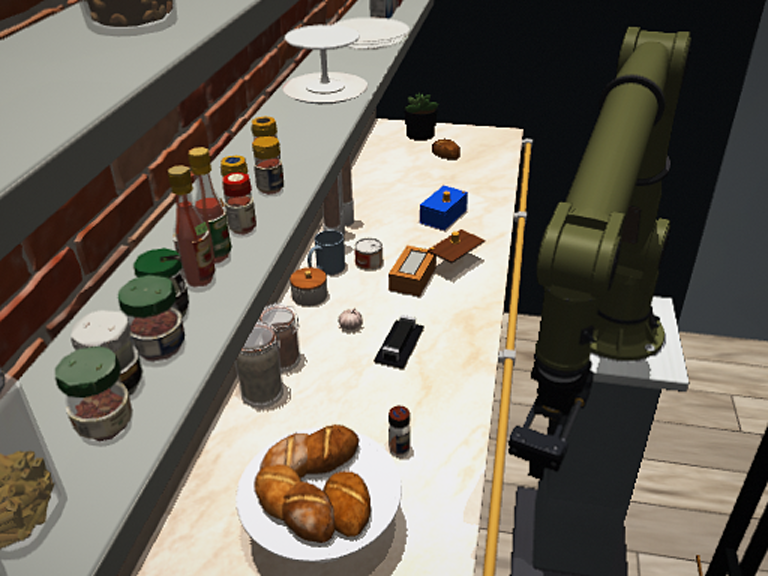

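The top view shows two case-shaped things: an orange-brown case with the grey stone and an open lid at about (440,297), and a blue one at (560,305), which is excluded. The black holder is at (341,305). Next I make one enlarged crop of both views to confirm and measure.

```bash
cat > m.py <<'E'
from h import *
a=cv2.imread("pics/raw_top0.png"); b=cv2.imread("pics/raw_side0.png")
ca=cv2.resize(a[155:245,200:345],None,fx=5,fy=5,interpolation=cv2.INTER_CUBIC)[:, :725]
cb=cv2.resize(b[145:255,215:335],None,fx=5,fy=5,interpolation=cv2.INTER_CUBIC)
cv2.imwrite("pics/cropA.png",ca); cv2.imwrite("pics/cropB.png",cb)
def rect(n,im,mask,roi,z,lab):
    m=np.zeros(mask.shape,np.uint8); x0,y0,x1,y1=roi; m[y0:y1,x0:x1]=mask[y0:y1,x0:x1]
    cs,_=cv2.findContours(m,cv2.RETR_EXTERNAL,cv2.CHAIN_APPROX_NONE)
    c=max(cs,key=cv2.contourArea); W=plane(n,c.reshape(-1,2),z)[:,:2]*1000
    (cx,cy),(w,h),an=cv2.minAreaRect(W.astype(np.float32))
    print(lab,n,"centre",round(cx,1),round(cy,1),"size",round(w,1),round(h,1),"ang",round(an,1),"px",c.reshape(-1,2).mean(0).round(1), len(c))
ha=cv2.cvtColor(a,cv2.COLOR_BGR2HSV).astype(int); hb=cv2.cvtColor(b,cv2.COLOR_BGR2HSV).astype(int)
for n,im,h,rc,rh in(("top",a,ha,(265,175,345,245),(200,185,255,220)),("side",b,hb,(255,145,330,205),(245,205,290,250))):
    H,S,V=h[...,0],h[...,1],h[...,2]
    rect(n,im,((S<70)&(V>90)&(V<225)).astype(np.uint8),(rc[0]+12,rc[1]+10,rc[0]+45,rc[1]+30),.056,"stone")
    rect(n,im,((S>150)&(V>110)&(H<20)).astype(np.uint8),rc,.056,"case")
    rect(n,im,((S>110)&(V<=110)&(H<20)).astype(np.uint8),rc,.0655,"lid")
    rect(n,im,(V<90).astype(np.uint8),rh,.03,"holder")
E
python3 m.py
```

```text
stone top centre 513.2 -119.7 size 105.3 45.1 ang 80.3 px [291.8 196.7] 65
case top centre 509.8 -119.3 size 130.1 77.4 ang 80.8 px [291.  196.9] 164
lid top centre 414.7 -200.1 size 151.8 77.0 ang 57.9 px [313.7 220.5] 91
holder top centre 496.7 148.6 size 144.4 64.0 ang 81.4 px [227.  202.9] 99
stone side centre 508.6 -142.2 size 53.9 39.6 ang 83.6 px [276.4 171.1] 31
case side centre 511.0 -118.7 size 141.2 82.4 ang 80.3 px [274.2 175. ] 121
lid side centre 457.2 -121.3 size 339.2 110.9 ang 64.9 px [288.2 175.4] 174
holder side centre 491.8 171.3 size 170.3 70.1 ang 81.6 px [265.8 228.9] 91
```

View pics/cropA.png

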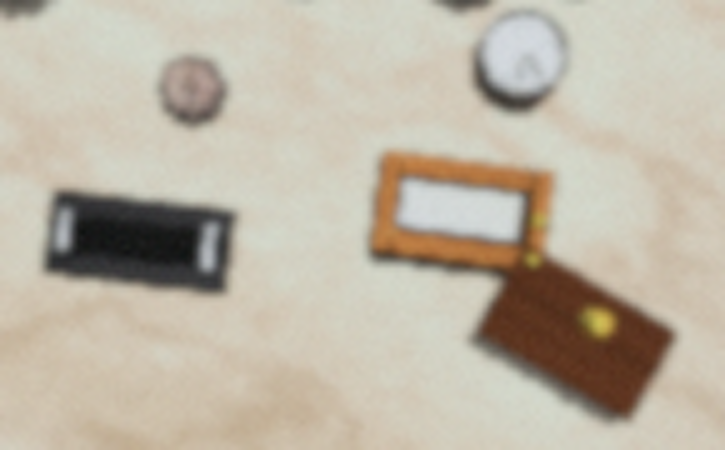

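View pics/cropB.png

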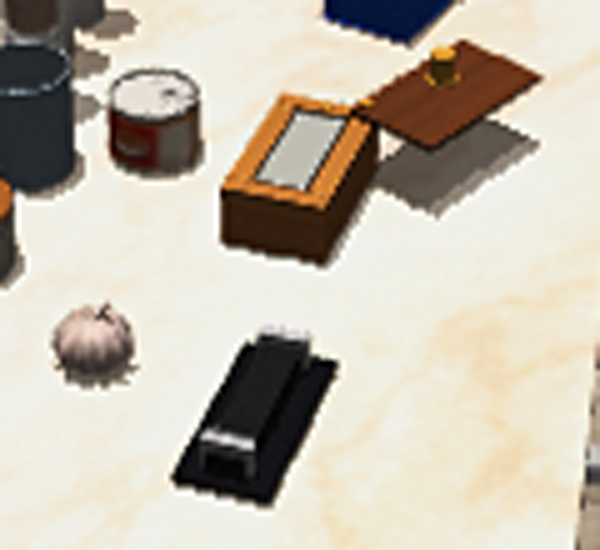

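```bash
cat > m2.py <<'E'
from h import *
a=cv2.imread("pics/raw_top0.png"); b=cv2.imread("pics/raw_side0.png")
def cen(im,roi,f,n,z,lab):
    x0,y0,x1,y1=roi; h=cv2.cvtColor(im,cv2.COLOR_BGR2HSV).astype(int)[y0:y1,x0:x1]
    m=f(h[...,0],h[...,1],h[...,2]).astype(np.uint8); k,l,s,c=cv2.connectedComponentsWithStats(m)
    j=1+np.argmax(s[1:,4]); ys,xs=np.nonzero(l==j); uv=np.c_[xs,ys]+[x0,y0]
    W=plane(n,uv,z)[:,:2]*1000; C=W.mean(0); w,v=np.linalg.eigh(np.cov(W.T)); 
    print(lab,n,"px",uv.mean(0).round(1),"n",len(uv),"xy",C.round(1),"ang",round(np.degrees(np.arctan2(v[1,1],v[0,1])),1),"len",np.sqrt(12*w).round(1)); return C
gold=lambda H,S,V:(H>20)&(H<34)&(S>90)&(V>120)
# top view
s1=cen(a,(208,192,217,210),lambda H,S,V:V>125,"top",.039,"stopL"); s2=cen(a,(238,196,246,213),lambda H,S,V:V>125,"top",.039,"stopR")
print((s1+s2)/2,s1-s2,np.linalg.norm(s1-s2),np.degrees(np.arctan2(*(s1-s2)[::-1])))
cen(a,(278,186,307,206),lambda H,S,V:(S<60)&(V>130),"top",.056,"stone")
cen(a,(313,214,326,224),gold,"top",.0915,"knob"); cen(a,(303,204,310,209),gold,"top",.064,"pin"); cen(a,(305,196,311,202),gold,"top",.056,"dot")
cen(b,(262,162,288,186),lambda H,S,V:(S<60)&(V>120),"side",.056,"stone")
cen(b,(297,150,310,156),gold,"side",.0915,"knobtop"); cen(b,(284,160,292,169),gold,"side",.064,"pin")
cen(b,(266,208,278,217),lambda H,S,V:V>100,"side",.039,"stopfar");cen(b,(253,229,268,234),lambda H,S,V:V>100,"side",.039,"stopnear")
# side crop corners of the case top / stone top by eye from cropB
q=lambda L:np.array(L)/5-.4+[215,145]
print("case corners",plane("side",q([(288,93),(222,190),(325,208),(378,128)]),.056)[:,:2].round(4).tolist())
print("stone corners",plane("side",q([(302,110),(256,180),(305,192),(350,118)]),.056)[:,:2].round(4).tolist())
print("garlic,tin",plane("top",np.array([[193,90],[522,55]])/5+[200,155],.05).round(3).tolist())
print("jar",plane("top",[[149,218]],.1).round(3).tolist(), plane("side",[[266.5,300]],0).round(3).tolist())
E
python3 m2.py
```

```text
stopL top px [209.6 197.9] n 48 xy [518.9 220.8] ang 166.5 len [27.2 80.7]
stopR top px [241.3 204.1] n 25 xy [489.4  89.4] ang 170.0 len [11.6 39.3]
[504.13423923 155.12270621] [ 29.52433892 131.34949279] 134.626802105591 77.3317808828333
stone top px [291.6 196.5] n 265 xy [ 513.5 -118.5] ang 81.0 len [ 43.8 102.6]
knob top px [319.1 219. ] n 22 xy [ 417.  -221.1] ang -141.8 len [16.4 20.9]
pin top px [306.  206.5] n 6 xy [ 470.3 -175. ] ang 89.1 len [ 7.7 12.6]
dot top px [307.  198.5] n 6 xy [ 503.8 -181.6] ang 89.1 len [ 7.8 12.7]
stone side px [274.6 174.7] n 145 xy [ 512.4 -116.2] ang 80.6 len [ 39.4 100.4]Traceback (most recent call last):
  File "m2.py", line 16, in <module>
    cen(b,(297,150,310,156),gold,"side",.0915,"knobtop"); cen(b,(284,160,292,169),gold,"side",.064,"pin")
    ~~~^^^^^^^^^^^^^^^^^^^^^^^^^^^^^^^^^^^^^^^^^^^^^^^^^
  File "m2.py", line 6, in cen
    j=1+np.argmax(s[1:,4]); ys,xs=np.nonzero(l==j); uv=np.c_[xs,ys]+[x0,y0]
        ~~~~~~~~~^^^^^^^^^
    return _wrapfunc(a, 'argmax', axis=axis, out=out, **kwds)
    return bound(*args, **kwds)
ValueError: attempt to get argmax of an empty sequence
```

```bash
sed -i 's/H>20)&(H<34)&(S>90)&(V>120/H>12)\&(H<36)\&(S>140)\&(V>120/; s/(208,192,217,210)/(211,195,216,206)/; s/(297,150,310,156)/(299,152,309,157)/; s/(284,160,292,169)/(285,163,292,168)/' m2.py; python3 m2.py
```

```text
stopL top px [212.  200.6] n 21 xy [507.2 210.9] ang 173.0 len [11.1 31.7]
stopR top px [241.3 204.1] n 25 xy [489.4  89.4] ang 170.0 len [11.6 39.3]
[498.28542001 150.17725959] [ 17.82670048 121.45859954] 122.75985765750484 81.65021018069396
stone top px [291.6 196.5] n 265 xy [ 513.5 -118.5] ang 81.0 len [ 43.8 102.6]
knob top px [319.6 219. ] n 33 xy [ 416.9 -223. ] ang -156.2 len [19.5 26. ]
pin top px [305.4 205.6] n 15 xy [ 474.  -172.7] ang 91.9 len [13.9 19.8]
dot top px [306.7 198.2] n 14 xy [ 505.  -180.5] ang 169.3 len [ 9.7 26.1]
stone side px [274.6 174.7] n 145 xy [ 512.4 -116.2] ang 80.6 len [ 39.4 100.4]
knobtop side px [303.4 155.3] n 10 xy [ 414.3 -221.3] ang -139.3 len [16.7 20.9]
pin side px [288. 165.] n 3 xy [ 469.8 -182. ] ang -169.6 len [ 0.  13.7]
stopfar side px [272.  210.1] n 59 xy [487.9  84.1] ang 171.1 len [30.5 45.6]
stopnear side px [259.6 232.3] n 18 xy [507.9 211.2] ang 176.5 len [ 9.2 34.6]
case corners [[0.5358, -0.1963], [0.5615, -0.0521], [0.481, -0.0428], [0.4574, -0.1584]]
stone corners [[0.5205, -0.1735], [0.5386, -0.07], [0.4992, -0.0609], [0.4812, -0.1688]]
garlic,tin [[0.619, 0.098, 0.05], [0.641, -0.178, 0.05]]
jar [[0.438, 0.454, 0.1]] [[0.438, 0.464, 0.0]]
```

Confirmed in the crops: the brass dot at about (540,218) in the top crop is on the right end. The lid pin is at (533,260) and the knob at (600,322), and all agree with the given sizes. So the case's x points along world +y (yaw 80.7°), with its origin near (0.513,-0.1175). The holder is at (0.498,0.150), yaw 81.5°. Now I move over.

>>> servo_tool --commands '[[[10, 0, 0, 0, -60, -25, 0], [20, 0, 0, 0, -120, -50, 0], [30, 0, 0, 0, -180, -78, 0], [40, 0, 0, 0, -240, -105, 0], [50, 0, 0, 0, -295, -130, 0]]]'

```text
time: 0.72
position: [0.4208, 0.4231, 0.2223]
tool_rot: [-0.324, 1.547, 0.324]
ft_force: [0.4, 0.3, -0.4]
grip_width: 0.516
```

```bash
cat >> h.py <<'E'
CO=np.array([.5127,-.1175]); CY=np.radians(80.7); HO=np.array([.498,.150]); HY=np.radians(81.5)
def tool(yaw,tilt=0):
    """tool y along heading yaw, x down; tilt>0 (deg) leans the hand towards -heading"""
    c,s=np.cos(yaw),np.sin(yaw); y=np.array([c,s,0]); x=np.array([0,0,-1.]); z=np.cross(x,y)
    return R.from_rotvec(z*np.radians(tilt))*R.from_matrix(np.c_[x,y,z])
def at(o,yaw,x,y,z):
    c,s=np.cos(yaw),np.sin(yaw); return np.array([o[0]+c*x-s*y,o[1]+s*x+c*y,z])
E
python3 -c "
from h import *
st(); print(tool(0,20).as_matrix().round(2)); move(at(CO,CY,-36,0,0)*0+at(CO,CY,-.036,0,.12),tool(CY))"
```

```text
t 0.72 pos [0.4208 0.4231 0.2223] rot [-0.324  1.547  0.324] F [ 0.4  0.3 -0.4] g 0.516
[[ 0.34  0.94  0.  ]
 [ 0.    0.   -1.  ]
 [-0.94  0.34  0.  ]]
turn [32.9 -0.   0. ] shift [ 102.3 -562.3 -152.2]
```

>>> servo_tool --commands '[[[10, 0, 0, 0, -60, -16, 0], [20, 0, 0, 0, -120, -32, 0], [30, 0, 0, 0, -180, -48, 0], [33, 0, 0, 0, -240, -64, 0], [33, 0, 0, 0, -300, -80, 0]]]'

```text
time: 1.35
position: [0.4682, 0.1161, 0.2224]
tool_rot: [0.124, 1.567, -0.124]
ft_force: [0.4, -0.4, 0.4]
grip_width: 0.019
```

```bash
python3 -c "
from h import *
st(); move(at(CO,CY,-.036,0,.085),tool(CY))"
```

```text
t 1.35 pos [0.4682 0.1161 0.2224] rot [ 0.124  1.567 -0.124] F [ 0.4 -0.4  0.4] g 0.019
turn [ 0.3 -0.  -0. ] shift [ 137.3 -259.7   80.5]
```

>>> servo_tool --commands '[[[0, 0, 0, 0, -60, 20, 0], [0, 0, 0, 20, -120, 40, 0], [0, 0, 0, 60, -180, 60, 0], [0, 0, 0, 100, -235, 75, 0], [0, 0, 0, 137, -260, 80, 0]]]'

```text
time: 1.98
position: [0.5071, -0.1499, 0.0891]
tool_rot: [0.124, 1.564, -0.124]
ft_force: [1.1, 1.5, -0.4]
grip_width: 0.004
```

```bash
python3 -c "
from h import *
st(); move(at(CO,CY,-.036,0,.085),tool(CY))
a=snap('side','s1.png',(235,125,335,200),7)"
```

```text
t 1.98 pos [ 0.5071 -0.1499  0.0891] rot [ 0.124  1.564 -0.124] F [ 1.1  1.5 -0.4] g 0.004
turn [ 0.2  0.2 -0. ] shift [ 4.1 -3.2  0.2]
```

View pics/s1.png

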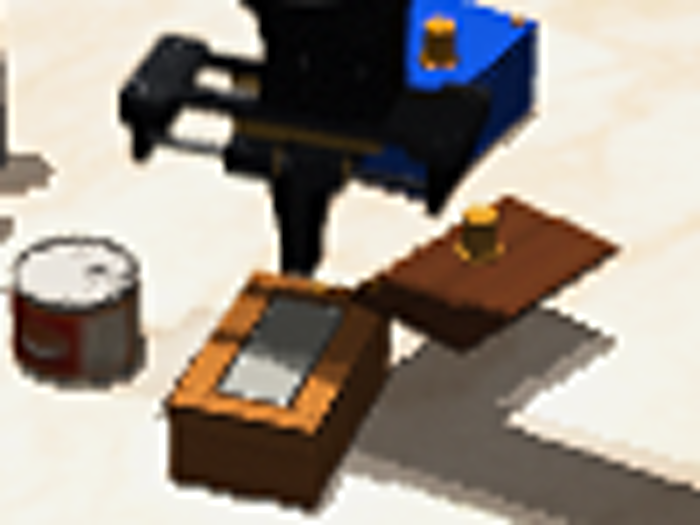

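The finger tip at about (300,270) hangs over the thumb end of the stone, clear of lid and tin. I press down now.

>>> servo_tool --commands '[[[0, 0, 0, 15, 0, 0, 0], [0, 0, 0, 25, 0, 0, 0], [0, 0, 0, 32, 0, 0, 0], [0, 0, 0, 37, 0, 0, 0], [0, 0, 0, 42, 0, 0, 0]]]'

```text
time: 2.65
position: [0.5062, -0.1531, 0.0496]
tool_rot: [0.119, 1.566, -0.129]
ft_force: [-6.8, -14.7, 14.5]
grip_width: 0.006
```

>>> servo_tool --commands '[[[0, 0, 0, 2, 0, 0, 0], [0, 0, 0, 4, 0, 0, 0], [0, 0, 0, 4, 0, 0, 0], [0, 0, 0, 4, 0, 0, 0]]]'

```text
time: 3.15
position: [0.5057, -0.1559, 0.0456]
tool_rot: [0.119, 1.565, -0.134]
ft_force: [-7.1, -14.8, 10.2]
grip_width: 0.009
```

```bash
python3 -c "
from h import *
st(); a=snap('side','s2.png',(235,125,335,200),7)"
```

```text
t 3.15 pos [ 0.5057 -0.1559  0.0456] rot [ 0.119  1.565 -0.134] F [ -7.1 -14.8  10.2] g 0.009
```

View pics/s2.png

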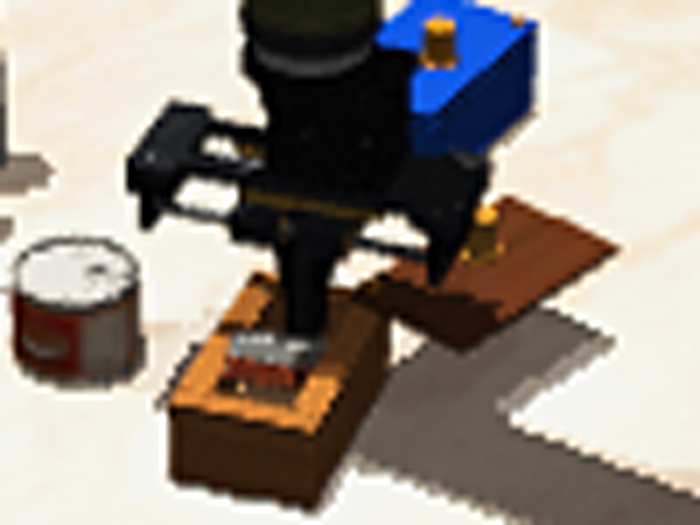

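The stone has tipped: its red end face shows at (265,375). The tip is at its firm stop. I retract and open.

>>> servo_tool --commands '[[[0, 0, 0, -15, 0, 0, 0], [0, 0, 0, -45, 0, 0, 0], [0, 0, 0, -95, 0, 0, 60], [0, 0, 0, -120, 40, 0, 60], [0, 0, 0, -120, 80, 0, 60]]]'

```text
time: 3.82
position: [0.5212, -0.0668, 0.167]
tool_rot: [0.126, 1.561, -0.121]
ft_force: [0.4, -0.1, -1.0]
grip_width: 0.256
```

```bash
python3 -c "
from h import *
st(); a=snap('side','s3.png',(255,145,315,200),10)
for th in (30,33.5,37):
    t=np.radians(th); c,s=np.cos(t),np.sin(t)
    # stone bottom line through ledge edge (-5,32), lower end bottom corner x: solve for lower-end touching floor z=5 or wall x=-58
    # distance u from ledge edge to lower bottom corner
    u=(32-5)/s; uw=( -5+58)/c
    # upper corner of lower end lies further to -x: x=-5-u*c-24*s >=-58
    uw=(53-24*s)/c; u=min(u,uw)
    top=np.array([-5+(100-u)*c-24*s, 32+(100-u)*s+24*c]); bot=np.array([-5+(100-u)*c, 32+(100-u)*s]); print(th,u,top.round(1),bot.round(1))
    print('px', proj('side',[at(CO,CY,p[0]/1000,y,p[1]/1000) for p in (top,bot) for y in (.02,-.02)]).round(1).tolist())
"
```

```text
t 3.83 pos [ 0.5212 -0.0668  0.167 ] rot [ 0.126  1.561 -0.121] F [ 0.4 -0.1 -1. ] g 0.256
30 47.34272207354931 [28.6 79.1] [40.6 58.3]
px [[277.2, 174.3], [267.3, 172.4], [276.1, 180.5], [266.2, 178.5]]
33.5 47.67260852806359 [25.4 80.9] [38.6 60.9]
px [[277.5, 173.5], [267.6, 171.5], [276.3, 179.7], [266.4, 177.7]]
37 44.86428381030705 [24.6 84.3] [39.  65.2]
px [[277.5, 172.6], [267.6, 170.7], [276.3, 178.8], [266.3, 176.8]]
```

View pics/s3.png

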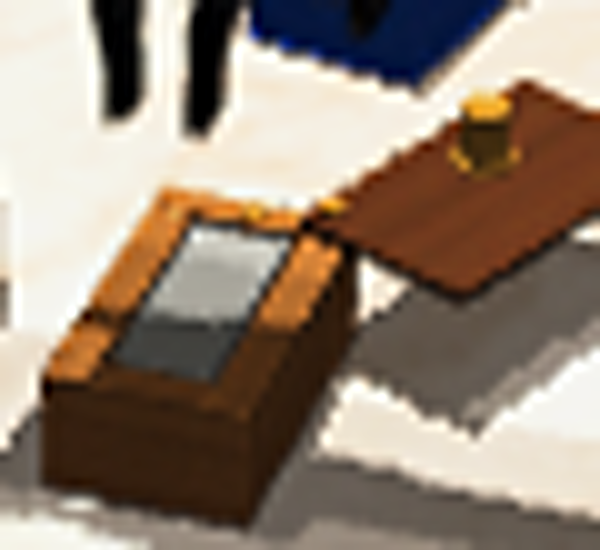

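The stone lies flat again (grey face at (200,290)), so that press stopped short of 23°. The tip sprang back under load. I press again, slightly further out and deeper, watching position and force.

>>> servo_tool --commands '[[[0, 0, 0, 0, -40, 0, 0], [0, 0, 0, 20, -84, 0, 0], [0, 0, 0, 60, -84, 0, 0], [0, 0, 0, 85, -84, 0, 0], [0, 0, 0, 95, -84, 0, 0]]]'

```text
time: 4.5
position: [0.5052, -0.1505, 0.0675]
tool_rot: [0.123, 1.569, -0.122]
ft_force: [-0.5, 0.8, -0.4]
grip_width: 0.012
```

>>> servo_tool --commands '[[[0, 0, 0, 6, 0, 0, 0], [0, 0, 0, 12, 0, 0, 0], [0, 0, 0, 18, 0, 0, 0], [0, 0, 0, 22, 0, 0, 0]]]'

```text
time: 5.0
position: [0.506, -0.1576, 0.0482]
tool_rot: [0.12, 1.564, -0.131]
ft_force: [-4.6, -11.4, 8.9]
grip_width: 0.005
```

>>> servo_tool --commands '[[[0, 0, 0, 3, -1, 0, 0], [0, 0, 0, 6, -2, 0, 0], [0, 0, 0, 6, -2, 0, 0]]]'

```text
time: 5.38
position: [0.5053, -0.1607, 0.0418]
tool_rot: [0.12, 1.564, -0.133]
ft_force: [-3.7, -11.9, 3.7]
grip_width: 0.008
```

>>> servo_tool --commands '[[[0, 0, 0, 4, -2, 0, 0], [0, 0, 0, 8, -3, 0, 0], [0, 0, 0, 8, -3, 0, 0]]]'

```text
time: 5.75
position: [0.5061, -0.1619, 0.039]
tool_rot: [0.125, 1.564, -0.127]
ft_force: [-17.5, -4.2, 47.5]
grip_width: 0.007
```

```bash
python3 -c "
from h import *
st(); move(at(CO,CY,-.044,0,.033),tool(CY)); a=snap('side','s4.png',(255,145,315,200),10)
"
```

```text
t 5.75 pos [ 0.5061 -0.1619  0.039 ] rot [ 0.125  1.564 -0.127] F [-17.5  -4.2  47.5] g 0.007
turn [0.1 0.2 0.1] shift [ 6.   0.9 -0.7]
```

View pics/s4.png

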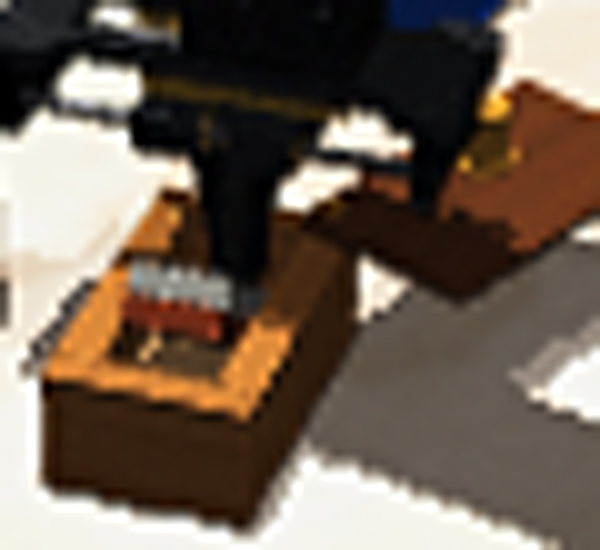

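Now it is at a firm stop (47 N), with the raised edge at image (273,172). That matches 33–37°. Retracting.

>>> servo_tool --commands '[[[0, 0, 0, -8, 0, 0, 0], [0, 0, 0, -14, -1, 0, 0], [0, 0, 0, -35, -1, 0, 0], [0, 0, 0, -75, 0, 0, 65], [0, 0, 0, -115, 20, 0, 65]]]'

```text
time: 6.42
position: [0.5075, -0.1372, 0.1481]
tool_rot: [0.125, 1.568, -0.125]
ft_force: [1.2, 1.2, 0.2]
grip_width: 0.153
```

```bash
python3 -c "
from h import *
st(); a=snap('side','s5.png',(255,145,315,200),10)
"
```

```text
t 6.42 pos [ 0.5075 -0.1372  0.1481] rot [ 0.125  1.568 -0.125] F [1.2 1.2 0.2] g 0.153
```

View pics/s5.png

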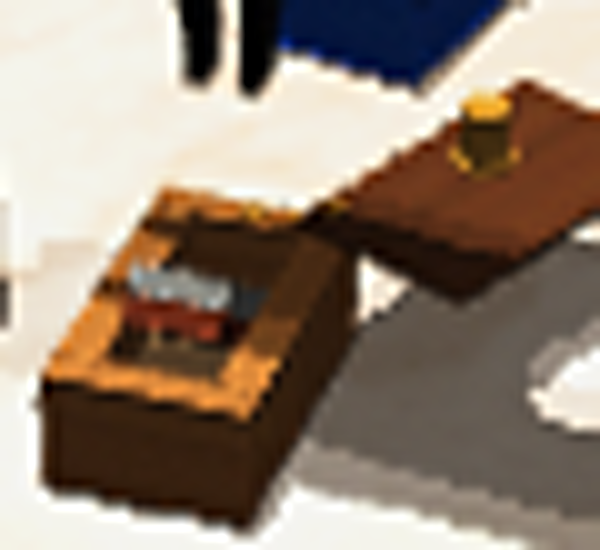

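The stone stays up: its end face is at image (267–278, 172–179), which fits about 33.5°. I plan the grasp with the tool tilted 15°.

```bash
python3 -c "
from h import *
T=at(CO,CY,.026,0,.0615); Rt=tool(CY,15); move(T-Rt.as_matrix()[:,0]*.05,Rt); move(T,Rt)"
```

```text
turn [ 0.4  0.3 14.8] shift [43.6 29.1 -1.8]
turn [ 0.4  0.3 14.8] shift [91.9 41.9 -2. ]
```

>>> servo_tool --commands '[[[0, 0, 5, 0, 15, 0, 65], [0, 0, 10, 10, 29, -1, 65], [0, 0, 15, 30, 29, -1, 65], [0, 0, 15, 40, 29, -1, 65], [0, 0, 15, 40, 29, -1, 65]]]'

```text
time: 7.1
position: [0.5111, -0.1072, 0.1066]
tool_rot: [0.326, 1.539, 0.082]
ft_force: [-0.1, 0.4, 0.6]
grip_width: 0.719
```

```bash
python3 -c "
from h import *
st();T=at(CO,CY,.026,0,.0615); Rt=tool(CY,15); move(T,Rt)"
```

```text
t 7.1 pos [ 0.5111 -0.1072  0.1066] rot [0.326 1.539 0.082] F [-0.1  0.4  0.6] g 0.719
turn [ 0.3 -0.2  0.1] shift [47.7  3.9  3.4]
```

>>> servo_tool --commands '[[[0, 0, 0, 15, 4, 3, 65], [0, 0, 0, 30, 4, 3, 65], [0, 0, 0, 40, 4, 3, 65], [0, 0, 0, 45, 4, 3, 65], [0, 0, 0, 47, 4, 3, 65]]]'

```text
time: 7.72
position: [0.517, -0.0927, 0.0628]
tool_rot: [0.327, 1.537, 0.082]
ft_force: [0.6, -0.5, 0.1]
grip_width: 0.75
```

```bash
python3 -c "
from h import *
st();T=at(CO,CY,.026,0,.0615); Rt=tool(CY,15); move(T,Rt)"
```

```text
t 7.72 pos [ 0.517  -0.0927  0.0628] rot [0.327 1.537 0.082] F [ 0.6 -0.5  0.1] g 0.75
turn [ 0.3 -0.1  0. ] shift [ 1.4  0.5 -0.2]
```

Well placed. I close gently first, then firmly.

>>> servo_tool --commands '[[[0, 0, 0, 1, 0, 0, 30], [0, 0, 0, 1, 0, 0, 30], [0, 0, 0, 1, 0, 0, 30], [0, 0, 0, 1, 0, 0, 30], [0, 0, 0, 1, 0, 0, 30]]]' --newtons 10

```text
time: 8.35
position: [0.5173, -0.0925, 0.0623]
tool_rot: [0.327, 1.536, 0.082]
ft_force: [0.1, -1.3, 0.2]
grip_width: 0.458
```

>>> servo_tool --commands '[[[0, 0, 0, 0, 0, 0, 25], [0, 0, 0, 0, 0, 0, 25], [0, 0, 0, 0, 0, 0, 25], [0, 0, 0, 0, 0, 0, 25]]]' --newtons 50

```text
time: 8.85
position: [0.5173, -0.0925, 0.0622]
tool_rot: [0.327, 1.537, 0.082]
ft_force: [0.6, 0.8, 1.1]
grip_width: 0.463
```

>>> servo_tool --commands '[[[0, 0, 0, -10, 3, 0, 25], [0, 0, 0, -25, 8, 0, 25], [0, 0, 0, -50, 15, 0, 25], [0, 0, 0, -75, 21, 0, 25], [0, 0, 0, -100, 27, 0, 25]]]'

```text
time: 9.48
position: [0.5171, -0.0923, 0.1675]
tool_rot: [0.327, 1.536, 0.082]
ft_force: [0.4, -0.4, -1.6]
grip_width: 0.452
```

>>> servo_tool --commands '[[[0, 0, 0, -15, 4, 0, 25], [0, 0, 0, -25, 7, 0, 25], [0, 0, 0, -25, 7, 0, 25]]]'

```text
time: 9.85
position: [0.5174, -0.0919, 0.1921]
tool_rot: [0.327, 1.536, 0.082]
ft_force: [-0.6, -0.2, -1.8]
grip_width: 0.454
```

```bash
python3 -c "
from h import *
st(); a=snap('side','s6.png',(235,125,315,190),9)
Rt=tool(HY,-18.5); move(at(HO,HY,.030,0,.14),Rt)
"
```

```text
t 9.85 pos [ 0.5174 -0.0919  0.1921] rot [0.327 1.536 0.082] F [-0.6 -0.2 -1.8] g 0.454
turn [ -0.5  -0.  -33.5] shift [118.4 243.5 -56.9]
```

View pics/s6.png

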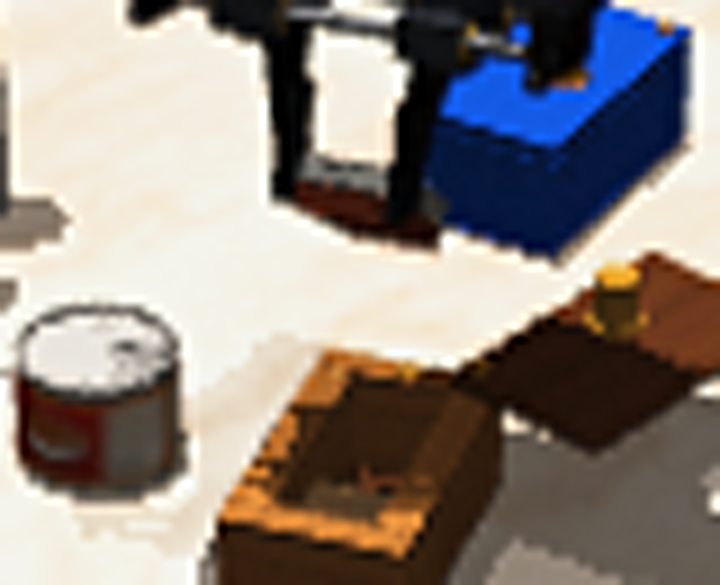

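```bash
python3 -c "
from h import *
Rt=tool(HY,-18.5); move(at(HO,HY,.040,0,.12),Rt)
"
```

```text
turn [ -0.5  -0.  -33.5] shift [140.3 248.  -57. ]
```

>>> servo_tool --commands '[[[0, 0, -5, 5, 20, -5, 25], [0, 0, -10, 15, 45, -11, 25], [0, 0, -15, 30, 72, -17, 25], [0, 0, -20, 45, 100, -23, 25], [0, 0, -25, 60, 128, -29, 25]]]'

```text
time: 10.52
position: [0.5097, 0.0511, 0.1659]
tool_rot: [-0.015, 1.577, -0.263]
ft_force: [0.9, 0.3, -0.7]
grip_width: 0.453
```

```bash
python3 -c "
from h import *
st();Rt=tool(HY,-18.5); move(at(HO,HY,.040,0,.12),Rt)
"
```

```text
t 10.53 pos [0.5097 0.0511 0.1659] rot [-0.015  1.577 -0.263] F [ 0.9  0.3 -0.7] g 0.453
turn [-0.5 -0.2 -8.4] shift [ 21.3 141.8 -27.5]
```

>>> servo_tool --commands '[[[0, 0, -3, 4, 30, -6, 25], [0, 0, -6, 8, 65, -12, 25], [0, 0, -8.4, 14, 100, -19, 25], [0, 0, -8.4, 20, 130, -25, 25], [0, 0, -8.4, 21, 141, -27, 25]]]'

```text
time: 11.15
position: [0.504, 0.1892, 0.1201]
tool_rot: [-0.132, 1.58, -0.374]
ft_force: [0.1, 0.3, -2.2]
grip_width: 0.455
```

```bash
python3 -c "
from h import *
st();Rt=tool(HY,-18.5); move(at(HO,HY,.040,0,.12),Rt)
a=snap('side','s7.png',(215,165,305,260),6); b=snap('top','t7.png',(195,170,275,230),6)
A=cv2.imread('pics/s7.png');B=cv2.imread('pics/t7.png');h=max(A.shape[0],B.shape[0])
B=cv2.resize(B,None,fx=.5,fy=.5); A=A
C=np.zeros((h,A.shape[1]+B.shape[1],3),np.uint8);C[:A.shape[0],:A.shape[1]]=A;C[:B.shape[0],A.shape[1]:]=B;cv2.imwrite('pics/c7.png',C)
for n in ('side','top'):
  print(n,proj(n,[at(HO,HY,x,y,z+.082) for x,y,z in((-.05,.02,.03),(-.05,-.02,.03),(.05,.02,.03),(.05,-.02,.03),(.05,.02,.054),(.05,-.02,.054),(-.05,.02,.054))]).round(1).tolist())
"
```

```text
t 11.15 pos [0.504  0.1892 0.1201] rot [-0.132  1.58  -0.374] F [ 0.1  0.3 -2.2] g 0.455
turn [-0.4 -0.2 -0. ] shift [ 0.   0.3 -0.2]
side [[276.0, 197.2], [265.0, 195.0], [266.6, 214.4], [255.1, 211.9], [266.6, 208.6], [255.0, 206.1], [276.1, 191.6]]
top [[236.9, 207.2], [238.2, 197.2], [211.8, 204.1], [213.2, 194.1], [211.0, 203.5], [212.4, 193.4], [236.5, 206.7]]
```

View pics/c7.png

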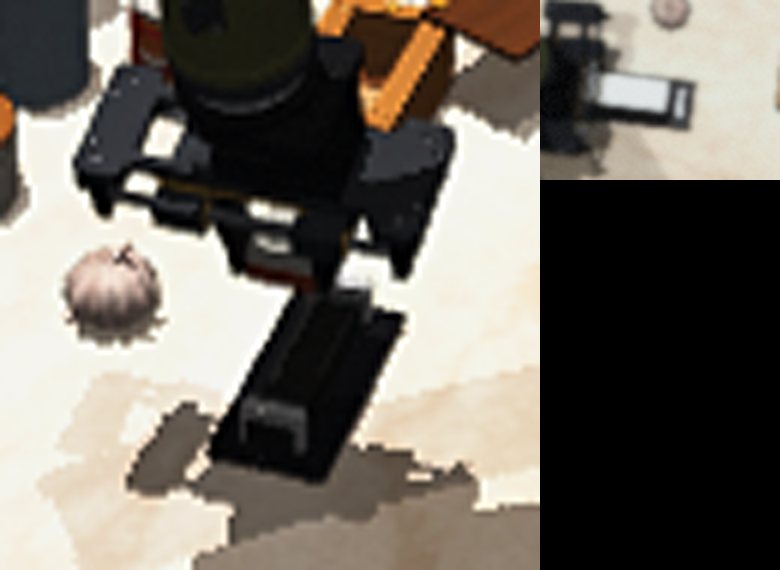

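```bash
python3 -c "
from h import *
b=cv2.imread('pics/raw_t7.png').astype(int); g=b.mean(2); 
h=cv2.cvtColor(b.astype(np.uint8),cv2.COLOR_BGR2HSV)
print(g[194:212,208:248].astype(int))
print('stop R px orig',proj('top',[at(HO,HY,-.056,0,.039)]).round(1))
"
```

```text
[[ 30  48  60  78  92  88  86  82 101 126 136 143 150 158 159 159 163 173
  176 186 194 196 197 195 199 200 204 206 211 216 217 217 215 216 216 219
  218 220 220 222]
 [ 31  45  63  92 107 109 108 129 158 189 199 202 207 204 198 190 187 180
  176 176 178 178 174 170 169 173 176 178 183 190 190 191 191 193 197 202
  210 216 217 220]
 [ 26  43  68 102 117 107 118 152 188 213 223 225 226 224 221 219 217 214
  210 209 205 205 199 190 185 180 173 171 165 154 139 130 132 140 153 165
  178 188 196 207]
 [ 33  45  72 103 120 111 125 163 199 220 226 227 228 228 228 228 226 227
  227 226 225 226 223 223 215 214 209 206 196 162 111  79  77  83  95 106
  115 128 151 184]
 [ 41  51  69 102 119 117 124 165 204 220 226 229 228 228 228 228 228 228
  228 229 228 228 227 228 226 227 226 225 214 173 113  64  65  70  79  80
   73  86 120 171]
 [ 43  55  70  98 122 124 127 166 207 224 228 229 227 228 227 228 229 228
  229 227 228 228 228 228 228 228 227 227 215 176 108  68  78 105 121 106
   80  82 123 177]
 [ 48  62  76  97 118 125 131 169 208 225 229 227 227 227 228 229 228 228
  228 229 229 228 229 22
[... 1237 characters left out ...]

 [ 27  27  28  21  17  16  16  17  15  17  18  14  14  17  13  18  21  21
   19  18  22  21  23  29  33  33  39  41  34  28  37  84 142 167 144  95
   85 135 183 207]
 [ 28  31  25  26  20  23  25  26  23  21  33  35  36  26  27  28  21  18
   20  20  20  21  21  19  20  24  18  21  22  29  44  65  96 113 100  76
   93 151 193 211]
 [ 44  44  39  32  35  39  41  45  46  54  73  89  82  76  68  64  49  43
   46  45  45  39  32  27  27  27  22  22  23  34  48  60  68  67  69  69
  101 157 198 213]
 [ 57  64  59  52  48  58  64  63  69  80 114 138 138 128 127 121 108 101
  103 105 100  89  73  60  56  52  50  48  49  54  63  64  66  65  68  68
  100 158 198 213]]
stop R px orig [[240.1 204.1]]
```

The held stone matches prediction within about 0.2 px (its -x end is at column 237.4 in row 200, and its lower edge at row 205.4). I lower it straight down.

>>> servo_tool --commands '[[[0, 0, 0, 19, 6.3, 0, 25], [0, 0, 0, 38, 12.7, 0, 25], [0, 0, 0, 57, 19, 0, 25], [0, 0, 0, 66, 22.2, 0, 25], [0, 0, 0, 71, 23.8, 0, 25]]]'

```text
time: 11.88
position: [0.5048, 0.1877, 0.046]
tool_rot: [-0.13, 1.578, -0.376]
ft_force: [-0.3, 0.1, -2.3]
grip_width: 0.453
```

>>> servo_tool --commands '[[[0, 0, 0, 2, 0.6, 0, 25], [0, 0, 0, 4, 1.3, 0, 25], [0, 0, 0, 4, 1.3, 0, 25]]]'

```text
time: 12.25
position: [0.5052, 0.1881, 0.0428]
tool_rot: [-0.129, 1.577, -0.375]
ft_force: [0.3, -0.6, -1.4]
grip_width: 0.455
```

```bash
python3 -c "
from h import *
st();Rt=tool(HY,-18.5); move(at(HO,HY,.040,0,.0378),Rt)
a=snap('side','s8.png',(235,190,295,250),10)
"
```

```text
t 12.25 pos [0.5052 0.1881 0.0428] rot [-0.129  1.577 -0.375] F [ 0.3 -0.6 -1.4] g 0.455
turn [-0.5 -0.1 -0.1] shift [ 4.4  2.8 -1.5]
```

View pics/s8.png

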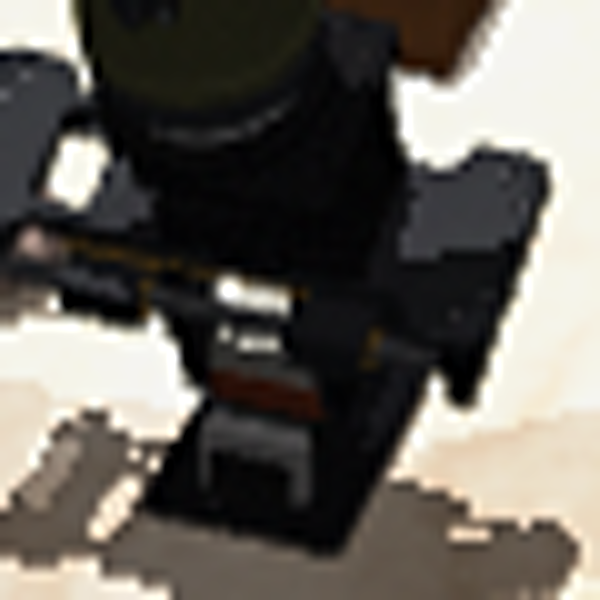

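The stone's red end face at (265,395) sits just behind the near stop's top (255,430), and it has not landed yet. I lower it in small steps to contact.

>>> servo_tool --commands '[[[0, 0, 0, 1, 0.8, -0.5, 25], [0, 0, 0, 2, 1.2, -1, 25], [0, 0, 0, 3, 1.6, -1, 25], [0, 0, 0, 3, 1.6, -1, 25]]]'

```text
time: 12.8
position: [0.5041, 0.1888, 0.0394]
tool_rot: [-0.129, 1.578, -0.375]
ft_force: [-0.9, 1.5, 1.1]
grip_width: 0.451
```

>>> servo_tool --commands '[[[0, 0, 0, 1, 0.3, 0, 25], [0, 0, 0, 1.9, 0.6, 0, 25], [0, 0, 0, 1.9, 0.6, 0, 25]]]'

```text
time: 13.18
position: [0.5043, 0.1891, 0.0379]
tool_rot: [-0.129, 1.578, -0.375]
ft_force: [-1.5, 1.7, 5.7]
grip_width: 0.456
```

Contact at TCP z = 0.038, as predicted. Release.

>>> servo_tool --commands '[[[0, 0, 0, 0, 0, 0, 44], [0, 0, 0, 0, 0, 0, 48], [0, 0, 0, 0, 0, 0, 56], [0, 0, 0, 0, 0, 0, 62], [0, 0, 0, 0, 0, 0, 62]]]'

```text
time: 13.8
position: [0.5041, 0.1886, 0.0372]
tool_rot: [-0.129, 1.578, -0.375]
ft_force: [0.2, -0.4, 0.9]
grip_width: 0.701
```

>>> servo_tool --commands '[[[0, 0, 0, -15, 0, 0, 62], [0, 0, 0, -35, 0, 0, 62], [0, 0, 0, -65, 0, 0, 62], [0, 0, 0, -105, 0, 0, 62], [0, 0, 5, -150, 0, 0, 62]]]'

```text
time: 14.42
position: [0.5108, 0.2381, 0.1806]
tool_rot: [-0.062, 1.578, -0.303]
ft_force: [0.8, 0.4, -0.4]
grip_width: 0.713
```

>>> servo_tool --commands '[[[0, 0, 5, 0, -40, 0, 30], [0, 0, 10, 0, -90, 0, 0], [0, 0, 13, 0, -150, 0, 0], [0, 0, 13, 0, -210, 0, 0], [0, 0, 13, 0, -230, 0, 0]]]'

```text
time: 15.05
position: [0.4766, 0.0102, 0.2352]
tool_rot: [0.125, 1.564, -0.132]
ft_force: [-0.4, -0.0, -0.4]
grip_width: 0.23
```

```bash
cat > chk.py <<'E'
from h import *
a=vision.get_image("top")[...,::-1].copy(); b=vision.get_image("side")[...,::-1].copy(); st()
cv2.imwrite("pics/ca.png",a);cv2.imwrite("pics/cb.png",b)
for n,im,z in(("top",a,.054),("side",b,.054)):
    c0=proj(n,[at(HO,HY,0,0,z)])[0].astype(int); x0,y0=c0-[22,16]
    h=cv2.cvtColor(im,cv2.COLOR_BGR2HSV).astype(int)[y0:y0+32,x0:x0+44]
    m=((h[...,1]<60)&(h[...,2]>130)).astype(np.uint8)
    # keep the component holding the expected centre
    k,l=cv2.connectedComponents(m); j=l[16,22]; ys,xs=np.nonzero(l==j); uv=np.c_[xs,ys]+[x0,y0]
    W=plane(n,uv,z)[:,:2]*1000; w,v=np.linalg.eigh(np.cov(W.T)); d=W.mean(0)-HO*1000
    c,s=np.cos(HY),np.sin(HY); ang=np.degrees(np.arctan2(v[1,1],v[0,1]))%180
    print(n,j,len(uv),"holder-frame",round(c*d[0]+s*d[1],1),round(-s*d[0]+c*d[1],1),"yaw",round(ang,1),"size",np.sqrt(12*w).round(1))
E
python3 chk.py
```

```text
t 15.15 pos [0.4769 0.0125 0.2345] rot [ 0.123  1.565 -0.131] F [-0.6  1.1 -0.5] g 0.14
top 2 273 holder-frame 6.4 -0.7 yaw 81.8 size [ 40.8 111.9]
side 1 1013 holder-frame -4.6 -18.4 yaw 134.7 size [143.9 167.7]
```

```bash
python3 -c "
from h import *
for n in('top','side'):
    im=cv2.imread('pics/c%s.png'%('a' if n=='top' else 'b'))
    for ax,y in(('x',-.01),('x',.01),('y',0),('y',.03),('y',-.03)):
        q=np.arange(-76,77,4) if ax=='x' else np.arange(-40,41,4)
        X=[at(HO,HY,t/1000,y,.054) if ax=='x' else at(HO,HY,y,t/1000,.054) for t in q]
        uv=proj(n,X).astype(np.float32); g=cv2.remap(im,uv[:,:1],uv[:,1:],cv2.INTER_LINEAR)[:,0]
        print(n,ax,y,[f'{t}:{p[2]},{p[0]}' for t,p in zip(q,g)])
"
```

```text
top x -0.01 ['-76:83,59', '-72:74,62', '-68:106,108', '-64:148,152', '-60:150,154', '-56:119,124', '-52:112,113', '-48:151,154', '-44:190,194', '-40:210,212', '-36:213,216', '-32:214,216', '-28:213,215', '-24:213,215', '-20:214,216', '-16:214,215', '-12:214,214', '-8:214,215', '-4:215,215', '0:215,214', '4:214,213', '8:213,213', '12:214,213', '16:215,213', '20:213,211', '24:214,212', '28:215,214', '32:215,211', '36:213,211', '40:212,208', '44:206,202', '48:183,181', '52:161,162', '56:160,163', '60:154,159', '64:129,133', '68:126,121', '72:157,142', '76:192,173']
top x 0.01 ['-76:63,57', '-72:77,78', '-68:126,131', '-64:168,175', '-60:167,175', '-56:134,140', '-52:125,128', '-48:160,163', '-44:195,198', '-40:209,212', '-36:212,215', '-32:214,216', '-28:212,215', '-24:214,217', '-20:215,217', '-16:215,217', '-12:214,214', '-8:214,214', '-4:214,213', '0:213,213', '4:213,212', '8:213,214', '12:214,213', '16:215,213', '20:214,212', '24:214,211', '28:213,210', '32:213,210', '36:213,210', '40:212,209', '44:205,202', '48:186,185', '52:173,176', '56:174,180', '60:167,173', '64:141,143', '68:1
[... 2269 characters left out ...]
', '16:203,189', '20:161,150', '24:57,42', '28:37,12', '32:15,10', '36:17,21', '40:18,21']
side y 0.03 ['-40:244,236', '-36:244,236', '-32:244,237', '-28:244,239', '-24:245,241', '-20:236,229', '-16:206,193', '-12:198,184', '-8:199,185', '-4:200,186', '0:199,186', '4:200,186', '8:199,186', '12:200,186', '16:204,190', '20:156,145', '24:56,41', '28:38,11', '32:7,9', '36:11,14', '40:14,17']
side y -0.03 ['-40:244,238', '-36:245,239', '-32:246,239', '-28:248,245', '-24:248,246', '-20:243,238', '-16:211,198', '-12:198,184', '-8:199,186', '-4:199,186', '0:199,186', '4:199,185', '8:200,186', '12:200,186', '16:204,189', '20:198,184', '24:38,28', '28:110,93', '32:238,214', '36:252,236', '40:249,237']
```

Checks with the stone released: its top face spans about -49…+52 mm along and ±20 mm across at z = 54 mm in both views, so it is flat on the bed between the stops. Next is the lid. I re-check the knob and plan the arc.

```bash
cat > k.py <<'E'
from h import *
def knob(roi_t,roi_s,fresh=True):
    for n,(x0,y0,x1,y1) in(("top",roi_t),("side",roi_s)):
        im=vision.get_image(n)[...,::-1] if fresh else cv2.imread("pics/c%s.png"%n[0].replace("t","a").replace("s","b"))
        h=cv2.cvtColor(np.ascontiguousarray(im),cv2.COLOR_BGR2HSV).astype(int)[y0:y1,x0:x1]
        m=(h[...,0]>12)&(h[...,0]<36)&(h[...,1]>140)&(h[...,2]>120); ys,xs=np.nonzero(m)
        if len(xs)==0: print(n,"none"); continue
        p=plane(n,[[xs.mean()+x0,ys.mean()+y0]],.0915)[0]; print(n,len(xs),p.round(4))
E
python3 -c "
from k import *
knob((313,214,326,224),(299,152,309,157),False)
P=at(CO,CY,-.063,.033,0)[:2]; print('pin',P.round(4))
for K0 in ([.4155,-.222],): 
  d=np.array(K0)-P; print(np.hypot(*d),np.degrees(np.arctan2(*d[::-1]))%360)
ph=np.radians(220.5); K0=P+.073*np.array([np.cos(ph),np.sin(ph)]); print(K0)
move([*K0,.13],tool(CY)); move([*K0,.073],tool(CY))
Rt=tool(CY).inv()
for a in np.arange(220.5,59,-10):
  t=np.radians(a); X=np.array([*(P+.073*np.array([np.cos(t),np.sin(t)])),.073]); print(a,X.round(3),'rel',(Rt.apply(X-[*K0,.073])*1000).round(1))
"
```

```text
top 37 [ 0.4173 -0.2231  0.0915]
side 10 [ 0.4143 -0.2213  0.0915]
pin [ 0.47   -0.1743]
0.07236484800309761 221.19479481841097
[ 0.41444309 -0.22174869]
turn [0.  0.1 0.3] shift [ 105.6 -240.7  -24.2]
turn [0.  0.1 0.3] shift [ 162.6 -240.4  -24.3]
220.5 [ 0.414 -0.222  0.073] rel [0. 0. 0.]
210.5 [ 0.407 -0.211  0.073] rel [ 0.  9. -9.]
200.5 [ 0.402 -0.2    0.073] rel [  0.   19.5 -16.2]
190.5 [ 0.398 -0.188  0.073] rel [  0.   31.  -21.6]
180.5 [ 0.397 -0.175  0.073] rel [  0.   43.3 -24.8]
170.5 [ 0.398 -0.162  0.073] rel [  0.   56.  -25.9]
160.5 [ 0.401 -0.15   0.073] rel [  0.   68.7 -24.7]
150.5 [ 0.406 -0.138  0.073] rel [  0.   81.  -21.4]
140.5 [ 0.414 -0.128  0.073] rel [  0.   92.5 -16. ]
130.5 [ 0.423 -0.119  0.073] rel [  0.  102.9  -8.6]
120.5 [ 0.433 -0.111  0.073] rel [  0.  111.8   0.4]
110.5 [ 0.444 -0.106  0.073] rel [  0.  119.1  10.8]
100.5 [ 0.457 -0.103  0.073] rel [  0.  124.4  22.4]
90.5 [ 0.469 -0.101  0.073] rel [  0.  127.7  34.7]
80.5 [ 0.482 -0.102  0.073] rel [  0.  128.8  47.4]
70.5 [ 0.494 -0.106  0.073] rel [  0.  127.6  60. ]
60.5 [ 0.506 -0.111  0.073] rel [  0.  124.3  72.3]
```

>>> servo_tool --commands '[[[0, 0, 0, 0, -55, -6, 60], [0, 0, 0, 20, -110, -12, 60], [0, 0, 0, 50, -165, -18, 60], [0, 0, 0, 85, -220, -24, 60], [0, 0, 0, 105, -241, -24, 60]]]'

```text
time: 15.78
position: [0.4144, -0.2211, 0.1284]
tool_rot: [0.119, 1.568, -0.129]
ft_force: [0.1, 0.7, 0.2]
grip_width: 0.618
```

>>> servo_tool --commands '[[[0, 0, 0, 0, 0, 0, 60], [0, 0, 0, 0, 0, 0, 60], [0, 0, 0, 0, 0, 0, 60]]]'

```text
time: 16.15
position: [0.4163, -0.2189, 0.1303]
tool_rot: [0.116, 1.567, -0.126]
ft_force: [-0.5, 0.2, 0.2]
grip_width: 0.687
```

```bash
python3 -c "
from k import *
s=st(); print(s['joint_positions'].round(2) if hasattr(s['joint_positions'],'round') else s['joint_positions'])
move([.4145,-.2217,.073],tool(CY))"
```

```text
t 16.15 pos [ 0.4163 -0.2189  0.1303] rot [ 0.116  1.567 -0.126] F [-0.5  0.2  0.2] g 0.687
[-0.53 -0.03  0.95  2.03  0.04  1.13  0.25]
turn [0.5 0.1 0.4] shift [57.3 -2.7 -1.4]
```

>>> servo_tool --commands '[[[0, 0, 0, 15, -2.5, -1.4, 60], [0, 0, 0, 30, -2.5, -1.4, 60], [0, 0, 0, 45, -2.5, -1.4, 60], [0, 0, 0, 57, -2.5, -1.4, 60], [0, 0, 0, 57, -2.5, -1.4, 60]]]'

```text
time: 16.77
position: [0.4119, -0.2232, 0.0714]
tool_rot: [0.118, 1.57, -0.13]
ft_force: [0.8, 0.1, 0.2]
grip_width: 0.692
```

>>> servo_tool --commands '[[[0, 0, 0, 0, 0, 0, 12], [0, 0, 0, 0, 0, 0, 12], [0, 0, 0, 0, 0, 0, 12], [0, 0, 0, 0, 0, 0, 12], [0, 0, 0, 0, 0, 0, 12]]]' --newtons 8

```text
time: 17.4
position: [0.4141, -0.2227, 0.0729]
tool_rot: [0.119, 1.566, -0.128]
ft_force: [2.9, 1.0, -0.0]
grip_width: 0.228
```

```bash
python3 -c "
from k import *
s=st()"
```

```text
t 17.4 pos [ 0.4141 -0.2227  0.0729] rot [ 0.119  1.566 -0.128] F [ 2.9  1.  -0. ] g 0.228
```

The opening reads 20 mm, so the fingers hold the knob. I swing it along the arc.

>>> servo_tool --commands '[[[0, 0, 0, 0, 4.3, -4.7, 12], [0, 0, 0, 0, 9, -9, 12], [0, 0, 0, 0, 19.5, -16.2, 12], [0, 0, 0, 0, 31, -21.6, 12], [0, 0, 0, 0, 31, -21.6, 12]]]'

```text
time: 18.02
position: [0.3976, -0.1883, 0.0729]
tool_rot: [0.118, 1.564, -0.127]
ft_force: [5.2, 0.6, -1.8]
grip_width: 0.231
```

```bash
cat > arc.py <<'E'
from k import *
s=st(); P=at(CO,CY,-.063,.033,0)[:2]; d=s["position"][:2]-P; ph=np.degrees(np.arctan2(d[1],d[0]))%360
print("radius",np.hypot(*d).round(4),"phi",ph.round(1),"lid",np.radians(ph-64.8).round(3))
r=R.from_rotvec(s["tool_rot"]).inv()
for a in np.arange(ph-10,64,-10).tolist()[:5]+[64.8]:
  t=np.radians(a); X=np.array([*(P+.073*np.array([np.cos(t),np.sin(t)])),.073]); print(round(a,1),(r.apply(X-s["position"])*1000).round(1))
E
python3 arc.py
```

```text
t 18.02 pos [ 0.3976 -0.1883  0.0729] rot [ 0.118  1.564 -0.127] F [ 5.2  0.6 -1.8] g 0.231
radius 0.0737 phi 190.9 lid 2.202
180.9 [-0.2 12.5 -2.6]
170.9 [-0.3 25.2 -3.7]
160.9 [-0.4 37.9 -2.6]
150.9 [-0.4 50.2  0.7]
140.9 [-0.5 61.7  6.1]
64.8 [-0.4 95.1 89.7]
```

>>> servo_tool --commands '[[[0, 0, 0, 0, 12.5, -1.9, 12], [0, 0, 0, 0, 25, -2.9, 12], [0, 0, 0, 0, 38, -1.8, 12], [0, 0, 0, 0, 50, 1.5, 12], [0, 0, 0, 0, 50, 1.5, 12]]]'

```text
time: 18.65
position: [0.4107, -0.1439, 0.0733]
tool_rot: [0.112, 1.555, -0.134]
ft_force: [15.5, -11.0, -11.0]
grip_width: 0.235
```

```bash
python3 arc.py
```

```text
t 18.65 pos [ 0.4107 -0.1439  0.0733] rot [ 0.112  1.555 -0.134] F [ 15.5 -11.  -11. ] g 0.235
radius 0.0666 phi 152.8 lid 1.536
142.8 [ 0.1 13.7 -1. ]
132.8 [ 0.1 24.3  5.9]
122.8 [ 0.1 33.6 14.6]
112.8 [ 0.1 41.2 24.8]
102.8 [ 0.2 47.  36.2]
64.8 [ 0.7 49.3 83.7]
```

>>> servo_tool --commands '[[[0, 0, 0, 0, -2, 4, 12], [0, 0, 0, 0, -2, 4, 12], [0, 0, 0, 0, -2, 4, 12]]]'

```text
time: 19.02
position: [0.4116, -0.1452, 0.073]
tool_rot: [0.116, 1.562, -0.133]
ft_force: [6.6, -5.4, -1.9]
grip_width: 0.201
```

```bash
python3 arc.py
python3 - <<'E'
from h import *
print(ctrl.get_state()["joint_positions"], ctrl.get_state()["torque"])
for n in("top","side"):
    im=vision.get_image(n)[...,::-1].copy(); cv2.imwrite(f"pics/l_{n}.png",im)
    h=cv2.cvtColor(im,cv2.COLOR_BGR2HSV).astype(int); H,S,V=h[...,0],h[...,1],h[...,2]
    m=((S>110)&(H<16)&(V>30)&(V<125)).astype(np.uint8)
    x0,y0,x1,y1=(270,180,345,250) if n=="top" else (255,140,345,215)
    mm=np.zeros_like(m); mm[y0:y1,x0:x1]=m[y0:y1,x0:x1]
    k,l,s,c=cv2.connectedComponentsWithStats(mm)
    for j in np.argsort(-s[1:,4])[:3]+1:
        ys,xs=np.nonzero(l==j); ext=[(xs[i],ys[i]) for i in (xs.argmin(),xs.argmax(),ys.argmin(),ys.argmax())]
        print(n,s[j,4],"ext",ext,plane(n,ext,.0655)[:,:2].round(3).tolist())
E
```

```text
t 19.02 pos [ 0.4116 -0.1452  0.073 ] rot [ 0.116  1.562 -0.133] F [ 6.6 -5.4 -1.9] g 0.201
radius 0.0652 phi 153.4 lid 1.547
143.4 [-0.1 14.1 -2.6]
133.4 [-0.2 24.8  4.3]
123.4 [-0.2 34.2 12.8]
113.4 [-0.3 42.  22.9]
103.4 [-0.2 47.8 34.2]
64.8 [ 0.  50.5 82.5]
[-0.60898514 -0.0419092   0.87831889  2.16321124  0.04965542  0.99822458
  0.08406774] [-1.38817411 -1.569141   -0.1174589 ]
top 304 ext [(np.int64(280), np.int64(227)), (np.int64(307), np.int64(195)), (np.int64(293), np.int64(192)), (np.int64(289), np.int64(233))] [[0.39, -0.066], [0.517, -0.181], [0.531, -0.124], [0.365, -0.102]]
top 4 ext [(np.int64(275), np.int64(205)), (np.int64(278), np.int64(205)), (np.int64(275), np.int64(205)), (np.int64(275), np.int64(205))] [[0.48, -0.049], [0.479, -0.061], [0.48, -0.049], [0.48, -0.049]]
side 786 ext [(np.int64(259), np.int64(183)), (np.int64(315), np.int64(176)), (np.int64(286), np.int64(165)), (np.int64(279), np.int64(197))] [[0.558, -0.036], [0.357, -0.121], [0.477, -0.178], [0.47, 0.038]]
side 1 ext [(np.int64(344), np.int64(151)), (np.int64(344), np.int64(151)), (np.int64(344), np.int64(151)), (np.int64(344), np.int64(151))] [[0.257, -0.328], [0.257, -0.328], [0.257, -0.328], [0.257, -0.328]]
side 1 ext [(np.int64(284), np.int64(166)), (np.int64(284), np.int64(166)), (np.int64(284), np.int64(166)), (np.int64(284), np.int64(166))] [[0.484, -0.17], [0.484, -0.17], [0.484, -0.17], [0.484, -0.17]]
```

The fingers read 17.5 mm and the lid corners put the lid near 70°. So the knob slipped ahead out of the pads. I open, back off and re-measure the knob.

>>> servo_tool --commands '[[[0, 0, 0, 0, -3, 0, 50], [0, 0, 0, -5, -6, 0, 60], [0, 0, 0, -50, -30, 0, 60], [0, 0, 0, -90, -80, 30, 60], [0, 0, 0, -110, -130, 60, 60]]]'

```text
time: 19.75
position: [0.4462, -0.2737, 0.1824]
tool_rot: [0.119, 1.565, -0.124]
ft_force: [1.3, -0.7, -1.2]
grip_width: 0.65
```

Run:
```python
from h import *
st()
P=at(CO,CY,-.063,.033,0)[:2]
for n in("top","side"):
    im=vision.get_image(n)[...,::-1].copy(); cv2.imwrite(f"pics/l2_{n}.png",im)
    h=cv2.cvtColor(im,cv2.COLOR_BGR2HSV).astype(int); H,S,V=h[...,0],h[...,1],h[...,2]
    m=((H>16)&(H<36)&(S>140)&(V>110)).astype(np.uint8)
    x0,y0,x1,y1=(265,180,345,250) if n=="top" else (250,140,345,215)
    mm=np.zeros_like(m); mm[y0:y1,x0:x1]=m[y0:y1,x0:x1]
    k,l,s,c=cv2.connectedComponentsWithStats(mm)
    for j in range(1,k):
        q=plane(n,[c[j]],.0915)[0][:2] ; d=q-P
        if s[j,4]>2: print(n,s[j,4],c[j].round(1),q.round(4),np.hypot(*d).round(4),np.degrees(np.arctan2(d[1],d[0])).round(1), s[j,:4])
```

```text
t 19.75 pos [ 0.4462 -0.2737  0.1824] rot [ 0.119  1.565 -0.124] F [ 1.3 -0.7 -1.2] g 0.65
top 9 [306.7 198.3] [ 0.5007 -0.1753] 0.0308 -1.8 [306 197   3   4]
top 8 [305.8 206.1] [ 0.4695 -0.1703] 0.0041 95.7 [305 205   3   4]
top 42 [296.  220.8] [ 0.4122 -0.1288] 0.0735 141.8 [293 218   7   7]
side 179 [342.4 193.8] [0.2475 0.0134] 0.2911 139.8 [339 159   6  56]
side 4 [279.5 165.5] [ 0.4959 -0.1298] 0.0515 59.7 [279 165   2   2]
side 12 [301.2 167.7] [ 0.4116 -0.1296] 0.0735 142.5 [299 166   5   4]
side 3 [298.7 173.3] [ 0.4164 -0.0889] 0.1009 122.1 [298 173   2   2]
```

```bash
python3 -c "
from h import *
Rt=tool(CY+np.radians(22)); move([.4125,-.129,.13],Rt)"
```

```text
turn [-22.1  -0.1   0.9] shift [ 50.1 144.  -58.4]
```

>>> servo_tool --commands '[[[-5, 0, 0, 0, 30, -12, 60], [-11, 0, 0, 5, 70, -29, 60], [-17, 0, 0, 15, 110, -45, 60], [-22, 0, 0.5, 35, 144, -58, 60], [-22, 0, 0.5, 50, 144, -58, 60]]]'

```text
time: 20.48
position: [0.4092, -0.1194, 0.128]
tool_rot: [-0.179, 1.566, 0.186]
ft_force: [-0.4, 0.4, 0.1]
grip_width: 0.692
```

>>> servo_tool --commands '[[[0, 0, 0, 0, 0, 0, 60], [0, 0, 0, 0, 0, 0, 60]]]'

```text
time: 20.72
position: [0.4113, -0.1237, 0.1298]
tool_rot: [-0.175, 1.565, 0.177]
ft_force: [0.0, -0.1, 1.0]
grip_width: 0.692
```

```bash
python3 -c "
from h import *
st();Rt=tool(CY+np.radians(22)); move([.4125,-.129,.071],Rt)"
```

```text
t 20.73 pos [ 0.4113 -0.1237  0.1298] rot [-0.175  1.565  0.177] F [ 0.  -0.1  1. ] g 0.692
turn [ 0.1 -0.1 -0.1] shift [58.8 -5.5  0. ]
```

>>> servo_tool --commands '[[[0, 0, 0, 20, -3, 0, 60], [0, 0, 0, 40, -4, 0, 60], [0, 0, 0, 58, -4, 0, 60], [0, 0, 0, 58, -4, 0, 60], [0, 0, 0, 58, -4, 0, 40]]]'

```text
time: 21.35
position: [0.4128, -0.127, 0.0722]
tool_rot: [-0.176, 1.564, 0.178]
ft_force: [-0.6, 0.1, 0.2]
grip_width: 0.638
```

>>> servo_tool --commands '[[[0, 0, 0, 0, 0, 0, 12], [0, 0, 0, 0, 0, 0, 12], [0, 0, 0, 0, 0, 0, 12], [0, 0, 0, 0, 0, 0, 12]]]' --newtons 20

```text
time: 21.85
position: [0.4119, -0.1262, 0.0714]
tool_rot: [-0.176, 1.565, 0.18]
ft_force: [-0.8, -0.0, 2.6]
grip_width: 0.221
```

```bash
python3 arc.py
```

```text
t 21.85 pos [ 0.4119 -0.1262  0.0714] rot [-0.176  1.565  0.18 ] F [-0.8 -0.   2.6] g 0.221
radius 0.0754 phi 140.4 lid 1.319
130.4 [-1.6  4.9 12.2]
120.4 [-1.6  9.8 24. ]
110.4 [-1.6 12.5 36.4]
100.4 [-1.6 13.  49.1]
90.4 [-1.6 11.3 61.7]
64.8 [-1.7 -2.5 90.9]
```

>>> servo_tool --commands '[[[0, 0, 0, 0, 3, 6, 12], [0, 0, 0, 0, 6, 12.5, 12], [0, 0, 0, 0, 10, 24, 12], [0, 0, 0, 0, 12.5, 36.4, 12], [0, 0, 0, 0, 12.5, 36.4, 12]]]'

```text
time: 22.48
position: [0.4428, -0.1024, 0.0704]
tool_rot: [-0.173, 1.57, 0.184]
ft_force: [-5.0, 7.6, 3.8]
grip_width: 0.22
```

```bash
python3 arc.py
```

```text
t 22.48 pos [ 0.4428 -0.1024  0.0704] rot [-0.173  1.57   0.184] F [-5.   7.6  3.8] g 0.22
radius 0.0769 phi 110.7 lid 0.801
100.7 [-2.7 -3.2 13.2]
90.7 [-2.8 -4.9 25.8]
80.7 [-2.9 -8.7 38. ]
70.7 [ -3.  -14.5  49.3]
64.8 [ -3.  -18.8  55.4]
```

>>> servo_tool --commands '[[[5, 0, 0, -1, -2, 8, 12], [10, 0, 0, -1, -3.5, 14, 12], [15, 0, 0, -1, -5, 26, 12], [20, 0, 0, -1, -8.7, 38, 12], [20, 0, 0, -1, -8.7, 38, 12]]]'

```text
time: 23.1
position: [0.4831, -0.0999, 0.0707]
tool_rot: [0.101, 1.574, -0.089]
ft_force: [0.5, 11.9, -5.3]
grip_width: 0.221
```

```bash
python3 arc.py
```

```text
t 23.1 pos [ 0.4831 -0.0999  0.0707] rot [ 0.101  1.574 -0.089] F [ 0.5 11.9 -5.3] g 0.221
radius 0.0756 phi 80.0 lid 0.265
70.0 [-2.5 -4.3 12.4]
64.8 [-2.5 -6.1 18.8]
```

>>> servo_tool --commands '[[[3, 0, 0, 0, 0, 6, 12], [6, 0, 0, 0, -1, 12, 12], [6, 0, 0, 0, -3, 18, 12], [6, 0, 0, 0, -4, 22, 12], [6, 0, 0, 0, -4, 23, 12]]]'

```text
time: 23.72
position: [0.5031, -0.1076, 0.0705]
tool_rot: [0.184, 1.574, -0.171]
ft_force: [-7.5, 9.8, 1.8]
grip_width: 0.223
```

```bash
python3 arc.py
```

```text
t 23.73 pos [ 0.5031 -0.1076  0.0705] rot [ 0.184  1.574 -0.171] F [-7.5  9.8  1.8] g 0.223
radius 0.0745 phi 63.6 lid -0.022
64.8 [-2.5 -1.1 -1.9]
```

>>> servo_tool --commands '[[[0, 0, 0, 0, 0, 3, 12], [0, 0, 0, 0, 0, 5, 12], [0, 0, 0, 0, 0, 5, 12]]]'

```text
time: 24.1
position: [0.5033, -0.1075, 0.0702]
tool_rot: [0.186, 1.585, -0.169]
ft_force: [-18.3, 12.7, 16.0]
grip_width: 0.217
```

>>> servo_tool --commands '[[[0, 0, 0, 0, 0, -4, 12], [0, 0, 0, 0, 0, -4, 40], [0, 0, 0, 0, 0, -4, 60], [0, 0, 0, 0, 0, -4, 60], [0, 0, 0, 0, 0, -4, 60]]]'

```text
time: 24.72
position: [0.5074, -0.1135, 0.0725]
tool_rot: [0.18, 1.564, -0.178]
ft_force: [-0.2, 0.3, 0.0]
grip_width: 0.59
```

>>> servo_tool --commands '[[[0, 0, 0, -20, 0, 0, 60], [0, 0, 0, -50, 0, 0, 60], [0, 0, 0, -100, 0, 0, 60], [0, 0, 0, -130, -40, -30, 60], [0, 0, 0, -150, -90, -60, 60]]]'

```text
time: 25.35
position: [0.4287, -0.189, 0.2247]
tool_rot: [0.179, 1.562, -0.177]
ft_force: [0.7, 0.4, -0.2]
grip_width: 0.69
```

>>> servo_tool --commands '[[[0, 0, 0, 0, -50, 0, 60], [0, 0, 0, 0, -100, 0, 60], [0, 0, 0, 0, -100, 0, 60], [0, 0, 0, 0, -100, 0, 60]]]'

```text
time: 25.85
position: [0.4061, -0.2846, 0.2225]
tool_rot: [0.181, 1.564, -0.177]
ft_force: [0.4, 0.3, 0.1]
grip_width: 0.689
```

```bash
cat > fin.py <<'E'
from h import *
st(); P=at(CO,CY,-.063,.033,0)[:2]; print("expect knob shut",at(CO,CY,.007,.013,.0915).round(4))
for n in("top","side"):
    im=vision.get_image(n)[...,::-1].copy(); cv2.imwrite(f"pics/f_{n}.png",im)
    h=cv2.cvtColor(im,cv2.COLOR_BGR2HSV).astype(int); H,S,V=h[...,0],h[...,1],h[...,2]
    u,v=proj(n,[at(CO,CY,.007,.013,.09)])[0].astype(int)
    m=np.zeros(H.shape,np.uint8); w=np.s_[v-14:v+14,u-14:u+14]
    m[w]=((H>16)&(H<36)&(S>140)&(V>110))[w]
    k,l,s,c=cv2.connectedComponentsWithStats(m)
    for j in range(1,k):
        q=plane(n,[c[j]],.0915)[0][:2] ; d=q-P
        if s[j,4]>2: print(n,"gold",s[j,4],c[j].round(1),q.round(4),np.hypot(*d).round(4),np.degrees(np.arctan2(d[1],d[0])).round(1))
    for lab,p,z in(("case-top centre",at(CO,CY,-.0025,0,.0655),.0655),):
        u,v=proj(n,[p])[0].astype(int); m=np.zeros(H.shape,np.uint8); w=np.s_[v-26:v+26,u-28:u+28]
        m[w]=((H<16)&(S>110)&(V<(125 if n=="top" else 110))&(V>25))[w]; k,l,s,c=cv2.connectedComponentsWithStats(m); j=1+s[1:,4].argmax()
        ys,xs=np.nonzero(l==j); W=plane(n,np.c_[xs,ys],z)[:,:2].astype(np.float32); print(n,"lid",cv2.minAreaRect(W*1000))
    for t in(-.03,0,.03):
        q=np.arange(-60,61,4); uv=proj(n,[at(HO,HY,x/1000,0,.054) for x in q]).astype(np.float32)
    g=cv2.remap(im,uv[:,:1],uv[:,1:],cv2.INTER_LINEAR)[:,0,1]; print(n,"stone profile",dict(zip(q.tolist(),g.tolist())))
E
python3 fin.py
```

```text
t 25.85 pos [ 0.4061 -0.2846  0.2225] rot [ 0.181  1.564 -0.177] F [0.4 0.3 0.1] g 0.689
expect knob shut [ 0.501  -0.1085  0.0915]
top gold 38 [290.1 198.6] [ 0.5015 -0.109 ] 0.0726 64.2
top lid ((509.84405517578125, -119.04689025878906), (133.28135681152344, 80.88350677490234), 80.94957733154297)
top stone profile {-60: 175, -56: 144, -52: 126, -48: 172, -44: 211, -40: 222, -36: 224, -32: 225, -28: 226, -24: 225, -20: 224, -16: 225, -12: 224, -8: 224, -4: 225, 0: 225, 4: 224, 8: 225, 12: 226, 16: 224, 20: 224, 24: 224, 28: 224, 32: 223, 36: 224, 40: 222, 44: 216, 48: 199, 52: 178, 56: 179, 60: 180}
side gold 9 [277.4 168.7] [ 0.5001 -0.1063] 0.0744 66.1
side gold 6 [276.7 174.5] [ 0.4965 -0.0661] 0.1114 76.2
side lid ((505.02587890625, -76.88722229003906), (216.35060119628906, 105.71648406982422), 80.58860778808594)
side stone profile {-60: 242, -56: 241, -52: 237, -48: 213, -44: 197, -40: 190, -36: 191, -32: 191, -28: 191, -24: 191, -20: 191, -16: 191, -12: 190, -8: 191, -4: 191, 0: 191, 4: 191, 8: 192, 12: 192, 16: 192, 20: 192, 24: 192, 28: 191, 32: 191, 36: 191, 40: 192, 44: 194, 48: 177, 52: 116, 56: 52, 60: 45}
```

The lid held against its stop under 18 N. The knob is within 1–2 mm of its shut place and the lid's yaw matches the case's. I check the bystanders quickly and hand in.

```bash
python3 -c "
from h import *
a=cv2.imread('pics/raw_top0.png').astype(int);b=cv2.imread('pics/f_top.png').astype(int)
for n,p in(('garlic',[.619,.098,.05]),('tin',[.641,-.178,.05]),('jar',[.438,.454,.1])):
    u,v=proj('top',[p])[0].astype(int); w=np.s_[v-8:v+8,u-8:u+8]; print(n,np.abs(a[w]-b[w]).mean().round(1))
from bench import close_job; print(close_job())"
```

```text
garlic 8.3
tin 8.8
jar 6.2
the job is handed in; nothing more can be done
None
```

I tipped the stone up, lifted it out by its raised end, laid it on the holder's bed between the stops and swung the lid shut. The job is handed in at about 26 s of the 72 s. No verdict was reported.

**What went wrong on the way:**
- **First press:** it stopped short of 23° and the stone fell back flat, so I pressed again to a firm stop (47 N). The second time it stayed up.
- **Lid:** the knob slipped out of the fingers partway through the swing. I re-measured it, gripped again and carried on.

**Last checks:**
- **Stone:** it is let go. After release, its top face spanned about -49 to +52 mm along the bed and ±20 mm across, at z = 54 mm in both views. The final pictures show the same ends along the bed. An earlier blob-based check gave wrong numbers (6.4 mm along in the top view, nonsense in the side view) because it ran into a stop and the counter, so I went by brightness profiles instead.
- **Lid:** it held against its stop under about 18 N. The knob is within about 2.5 mm of its shut place in both views, and in the top view the lid lines up with the case (80.9° against 80.7°). The side view's lid outline was not usable because it ran into the case wall.
- **Bystanders:** I only compared small top-view patches before and after. They changed by 6–9 grey levels, which I took as lighting and shadow. I did not measure the positions of the garlic, tin and jar again.
- **Robot:** the arm is clear, with the gripper at z = 0.22 m and force readings near zero.

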